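# Close the biscuit jar and press in its freshness block

## Robot

A 6-joint arm with a two-finger parallel gripper is mounted at the origin on the work surface. World frame = base frame: x ahead of the robot, y to its left, z up, the work surface at z = 0. Lengths are in m, angles in rad, forces in N, time in s.
With the tool pointing down it reaches from about 0.325 to 0.775 m from the base axis. Payload 9.3 kg.
Tool frame: the origin (TCP) lies at the very end of the fingers, on their centre line; the grasp point (between the pads) lies 19 mm behind it; z points along the fingers, y is the line along which they close (so a half turn about z gives the same grasp; the last joint's range is limited). The gripper opens to 85 mm and grips with 20 to 120 N. Pads are 22 mm wide; open, the fingers measure 114 mm over their backs; the gripper's body (76 mm by 85 mm) begins 54 mm behind the grasp point. The pads swing forward as they close: fully open they stand 13 mm farther back than shut.
Start: joints at [1.152, 0.259, 0.021, 1.334, 0, 1.418], TCP at [0.144, 0.531, 0.202] pointing down, gripper open.
Joint ranges: [-3.04, 3.04], [-0.91, 1.82], [-1.04, 1.36], [-1.92, 1.95], [-1.52, 1.45], [-3.14, 3.14]. Speed limits (rad/s): [2.22, 2.22, 2.79, 3.14, 3.14, 3.14].

## Interface

Orientations are given as a unit quaternion [x, y, z, w].
In Python, from rig import robot gives the robot as it stands. The module is installed in compiled form; this text tells all that it offers.
- The arm moves only by the tool send_rows, never from a script. Its arguments are lists of equal length, an entry for each row: "rot": the turn, a rotation vector about the tool's x, y, z in rad, a list of three; "offset": the shift along the tool's x, y, z in m, a list of three; "jaw": the closure, from 0 (fully open) to 1 (shut). In form: {"rot": [[wx, wy, wz], ...], "offset": [[dx, dy, dz], ...], "jaw": [jaw, ...]}. A call has 1 to 8 rows; each row is the pose to reach, as a shift and turn from the pose commanded when the call began, along the tool's axes at that moment; what a row does not reach only later rows make up. A row lasts 1/10 s, in which the tool goes at most 50 mm and 8.59 degrees, less where a joint would pass 70% of its speed; a pose out of reach is approached as far as the arm can. A call with a gripper value outside its range is refused whole. The fingers move at their own pace and stop on an object; the grip force is fixed at half the most. Time passes only in rows, so rows that repeat a pose let the fingers close. It gives the time, the measured TCP pose, the force, the opening and the grip force at its end, in the units of the state.
- robot.get_obs(): the state, without advancing time (a new reading comes with each control period).
- robot.read_camera(name): name is "side" or "top" or "wrist"; returns a dict with "color" (384x512x3 uint8, red, green, blue), "K" (3x3 intrinsics, pixels), "R" (3x3) and "t" (3): a world point X has camera coordinates R X + t; the wrist camera has in their place "hand_eye" (4x4, takes a point from camera to tool coordinates, whose origin is the TCP and whose axes are the flange's). Camera axes: x right, y down, z forward; pixel columns grow to the right and rows downward; lengths in m; the calibration is good to about 2 mm. A picture is of the moment at which its call begins: read the wrist's pose just before it. There is no depth.
- robot.job_done(): hands the job in; it is judged then, once.
The state is a dict: "time": time; "joint_pos": joint angles; "joint_velocities": joint speeds; "joint_torque": joint torques, N m; "ee_pos": TCP position; "ee_rot": TCP orientation; "contact_force": force on the tool from outside, world axes, zero at the start; "moment": the same for the moment, N m; "width": opening from 0.0 (shut) to 1.0 (fully open); "grasp_force": force on a finger pad.
Only numpy, scipy, OpenCV 4.12 (cv2) and the standard library are available. Lean on these libraries where they do the work, as an engineer would, in place of code of your own. Each camera call takes 0.05 s, during which the arm holds its last target. There are 200 camera calls.

## Task

Screw the biscuit jar's blue winged lid fully home: turn it clockwise (seen from above) by its wings until the red wing stands over the red tab on the jar and it stops. Then put the terracotta freshness block, white rib up, into the rectangular recess in the lid and press it down until it is flush with the lid. Leave the two tall canisters, the mug and the biscuit cutters where they stand, upright.

Things in the scene. Friction and masses are not known exactly. Their poses are not given: they have to be found in the camera images.
- jar: low round white biscuit jar, 140 mm diameter, 80 mm high to the underside of its lid, fixed to the table. Origin: centre of its underside, z up; its x axis points through a red tab (18 x 14 x 22 mm, 55 to 77 mm above the table, reaching 85 mm from the axis). The captive lid turns on it about the vertical axis
- lid (a joint): angle of the screw lid on the jar, rad: 0 = fully home (hard stop, red wing over the red tab); positive = unscrewed, counter-clockwise seen from above; it starts between 1.5 and 2.7. It does not rise as it turns, takes about 0.2 N m, and stays where it is left
- lid_top (a point): centre of the blue lid's flat top, on its axis, 104 mm above the table; the frame turns with the lid: z up, x towards the red wing. The lid is a disc 150 mm in diameter, 24 mm thick. Three upright wings stand on it at 0 (red), 120 and 240 degrees (blue), each from 47 to 75 mm from the axis, 14 mm thick, 30 mm above the lid's top
- recess (a point): where the block's origin lies when flush: centre of the lid's rectangular recess, 18 mm below lid_top, same axes. The recess is 69.5 mm along x by 49.5 mm along y, with a 2 mm chamfer. Its floor is a stiff black seal plate that starts 8 mm below the lid's top, yields to 18 mm below when pressed with 6 to 10 N, and then stays down
- block: loose terracotta freshness block, 66 mm (x) by 46 mm (y) by 18 mm high, with a white grip rib on top: 50 mm along x, 14 mm thick in y, 24 mm high (top at 42 mm). 0.12 kg. Origin: centre of the underside, z up. It fits the recess either way round; laid in, it stands 10 mm proud until pressed
- tall_a: bystander: tall amber storage canister with wooden cap, 80 mm diameter, 230 mm high, loose, close beside the jar. Origin: centre of its underside
- tall_b: bystander: tall green storage canister with steel cap, 80 mm diameter, 230 mm high, loose, close beside the jar. Origin: centre of its underside
- mug: bystander: blue mug, 76 mm diameter, 85 mm high, handle at its +y, near the block. Origin: centre of its underside
- cutter: bystander: round steel biscuit cutter, a ring 60 mm in diameter, 28 mm high, near the block. Origin: centre of its underside
- square_cutter: bystander: square yellow biscuit cutter dish, 62 x 62 x 28 mm, near the block. Origin: centre of its underside
Things that resemble listed ones, but are neither listed nor needed, are in the scene too. There is more than one size of the jar; the job needs the largest.

How it is judged:
On the way, in this order (a step that is already met when the one before it is completed fails the run):
1. the lid is screwed fully home (within 0.06 rad of its stop) (value of joint lid below 0.06 rad), for 0.2 s.
2. the block is pressed flush in the recess of the closed lid (value of joint lid below 0.06 rad and z of block in the frame of recess between -0.003 and 0.0025 m and horizontal distance between block and recess below 0.005 m and angle between the x axis of block and the x axis of recess, either way round below 0.1 rad and angle between block's own z axis and vertical below 0.06 rad), for 0.2 s.
At the end, for the whole second after the job is handed in: The lid is within 0.06 rad of its stop; the block lies at rest in the recess, white rib up, within 5 mm of its centre, 0.1 rad of its direction and 0.06 rad of level, its shoulder no more than 2.5 mm above the lid's top; every bystander is upright within 30 mm of where it stood (all of step 2 and linear speed of block below 0.02 m/s and not (distance of tall_a from where it was at the start of the episode above 0.03 m) and not (distance of tall_b from where it was at the start of the episode above 0.03 m) and not (distance of mug from where it was at the start of the episode above 0.03 m) and not (distance of cutter from where it was at the start of the episode above 0.03 m) and not (distance of square_cutter from where it was at the start of the episode above 0.03 m) and angle between each of tall_a, tall_b, mug, cutter, square_cutter's own z axis and vertical below 0.15 rad); the robot touches nothing.
It fails at once if a tall canister is moved more than 30 mm or tipped over (distance of any of tall_a, tall_b from where it was at the start of the episode above 0.03 m or angle between any of tall_a, tall_b's own z axis and vertical above 0.5 rad).
It fails at once if the mug or a cutter is moved more than 30 mm or tipped over (distance of any of mug, cutter, square_cutter from where it was at the start of the episode above 0.03 m or angle between any of mug, cutter, square_cutter's own z axis and vertical above 0.5 rad).
It also fails if it takes over 72 s, if anything falls off the work surface, if the arm or the gripper's body presses on something with over 40 N, if the wrist force passes 120 N, or if a joint passes its speed limit or range.

## Working session

There is one attempt and no reset: what is moved stays moved. The work goes in short steps, Python scripts to look and compute and a tool call to move; the robot and the scene stay as the last step left them, time stands still between calls to the robot, and variables do not carry over. Pictures are saved under pics/ and viewed, at most 10 in all, crops included, and the job is handed in when it is done.

Besides the shell and the picture viewer there is one more tool, called after "Emit:" as a command line: name --argument value ..., lists and objects as JSON in quotes. send_rows: Moves the arm, as the interface text tells. Its arguments: {"type":"object","properties":{"rot":{"type":"array"},"offset":{"type":"array"},"jaw":{"type":"array"}},"required":["rot","offset","jaw"]}

```bash
mkdir -p pics; cat > h.py <<'E'
import numpy as np,cv2
from rig import robot
from scipy.spatial.transform import Rotation as Ro
def snap(n,f):
    o=robot.get_obs(); c=robot.read_camera(n); cv2.imwrite('pics/'+f+'.png',c['color'][:,:,::-1]); 
    np.savez('pics/'+f+'.npz',**c,ee_pos=o['ee_pos'],ee_rot=o['ee_rot']); return c,o
def cam(f):
    c=np.load('pics/'+f+'.npz')
    if 'R' in c.files: R,t=c['R'],c['t']
    else:
        T=np.eye(4);T[:3,:3]=Ro.from_quat(c['ee_rot']).as_matrix();T[:3,3]=c['ee_pos']
        M=np.linalg.inv(T@c['hand_eye']);R,t=M[:3,:3],M[:3,3]
    return c['K'],R,t
def ray(f,u,v,z):
    K,R,t=cam(f);d=R.T@np.linalg.solve(K,[u,v,1]);C=-R.T@t
    return C+d*(z-C[2])/d[2]
def proj(f,X):
    K,R,t=cam(f);p=K@(R@np.array(X,float)+t);return p[:2]/p[2]
E
python3 - <<'E'
from h import *
for n in('top','side','wrist'):
    c,o=snap(n,n+'0')
    print(n,c['K'].round(1).tolist(),[c[k].round(3).tolist() for k in('R','t','hand_eye') if k in c])
print(o)
a=cv2.imread('pics/top0.png');b=cv2.imread('pics/side0.png')
cv2.imwrite('pics/v1.png',cv2.resize(a,(800,600),interpolation=cv2.INTER_CUBIC))
cv2.imwrite('pics/v2.png',cv2.resize(b,(800,600),interpolation=cv2.INTER_CUBIC))
E
```

```text
top [[393.0, 0.0, 253.3], [0.0, 393.0, 194.9], [0.0, 0.0, 1.0]] [[[0.008, -0.999, -0.032], [-0.995, -0.004, -0.1], [0.1, 0.033, -0.994]], [-0.013, 0.546, 0.992]]
side [[392.9, 0.0, 256.7], [0.0, 392.9, 193.9], [0.0, 0.0, 1.0]] [[[0.964, -0.268, -0.007], [-0.198, -0.694, -0.692], [0.18, 0.668, -0.722]], [-0.504, 0.163, 0.87]]
wrist [[325.9, 0.0, 254.5], [0.0, 325.9, 190.3], [0.0, 0.0, 1.0]] [[[0.001, -0.951, -0.31, 0.081], [1.0, 0.002, -0.0, -0.001], [0.001, -0.31, 0.951, -0.171], [0.0, 0.0, 0.0, 1.0]]]
{'time': 0.1, 'joint_pos': array([ 1.15241331e+00,  2.59122197e-01,  2.08116089e-02,  1.33370926e+00,
       -4.74220238e-06,  1.41822397e+00]), 'joint_velocities': array([-7.37201221e-05, -3.57878216e-03,  1.70267858e-03, -4.51576794e-04,
       -4.86514480e-05, -1.30900888e-03]), 'joint_torque': array([ 4.96599168e-03, -5.56695807e+01,  3.45069230e+01,  1.16546758e-02,
       -1.42090325e-04, -2.87320768e-05]), 'ee_pos': array([0.1443468 , 0.53040537, 0.20152384]), 'ee_rot': array([ 1.32514378e-01,  9.91180894e-01, -5.87669431e-04, -1.70006553e-04]), 'contact_force': array([-0.18775355, -0.67837231,  0.14108887]), 'moment': array([-0.006654  , -0.0096157 ,  0.02905418]), 'grasp_force': 0.0, 'width': 0.9999442824264492}
```

View pics/v1.png

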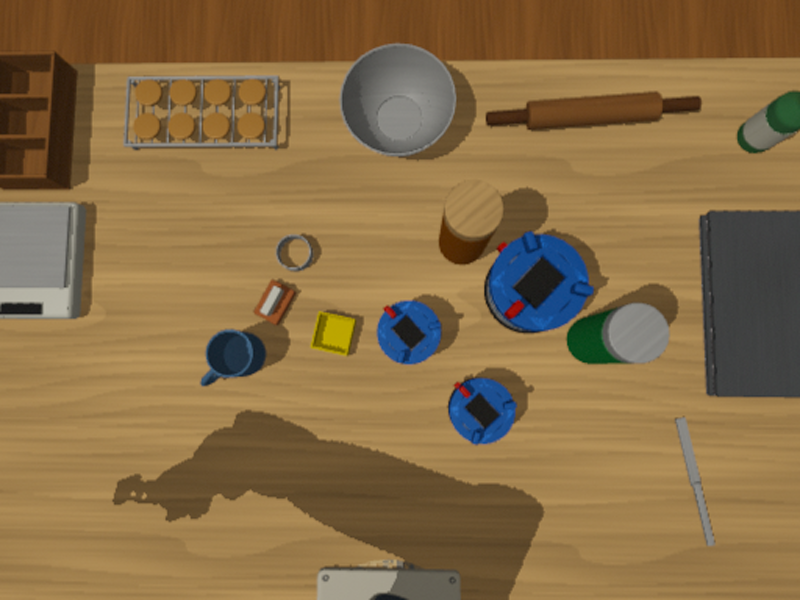

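View pics/v2.png

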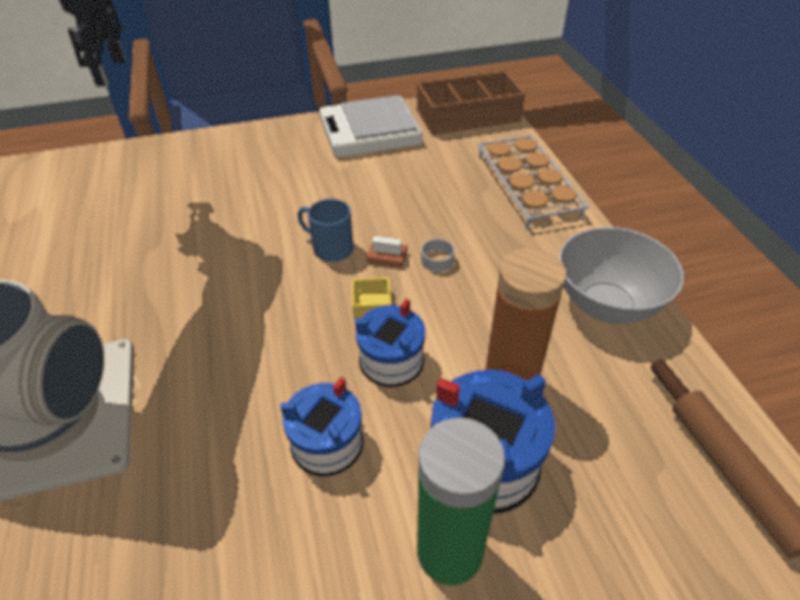

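The top view shows three blue-lidded jars at (540,283), (409,332) and (482,410). The one at (540,283) is clearly the largest, so it is the target. Its red wing is near (515,310) and its red tab near (502,248). The amber canister (470,215) and the green one (630,335) stand beside it. The block is at (274,301), between the mug, the ring cutter and the yellow dish. I'll confirm with an enlarged crop.

```bash
python3 - <<'E'
from h import *
a=cv2.imread('pics/top0.png')
# native px = v/1.5625
j=cv2.resize(a[140:225,290:395],None,fx=5,fy=5,interpolation=cv2.INTER_CUBIC)  # 525x425
b=cv2.resize(a[170:220,150:204],None,fx=5,fy=5,interpolation=cv2.INTER_CUBIC)  #270x250
o=np.zeros((425,800,3),np.uint8);o[:,:525]=j;o[:250,525:795]=b
cv2.imwrite('pics/v3.png',o)
E
```

```text
(no output)
```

View pics/v3.png

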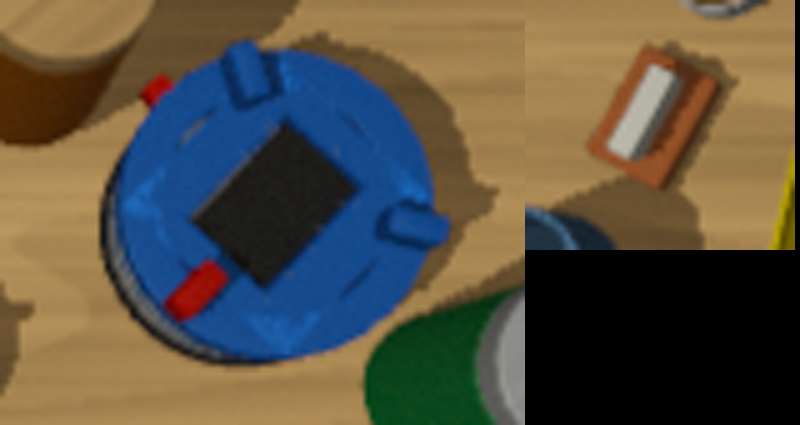

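```bash
cat > m.py <<'E'
from h import *
cr=lambda x,y,x0=290,y0=140:((x+.5)/5-.5+x0,(y+.5)/5-.5+y0)
P=lambda uv,z:ray('top0',*uv,z)
v1=lambda x,y:((x+.5)/1.5625-.5,(y+.5)/1.5625-.5)
q=[P(cr(*p),.104) for p in[(285,121),(358,187),(266,287),(192,219)]]
c=np.mean(q,0);print('recess c',c,[np.linalg.norm(q[i]-q[(i+1)%4]).round(4) for i in range(4)])
d=(q[3]-q[0])+(q[2]-q[1]);print('lid dir',np.arctan2(d[1],d[0]))
e=[P(cr(*p),.104) for p in[(116,190),(434,200),(300,50),(280,360)]];print('edges',np.array(e).round(4).tolist())
w=P(cr(196,290),.130)-c;print('wing',np.hypot(*w[:2]),np.arctan2(w[1],w[0]))
w=P(cr(157,90),.077)-c;print('tab',np.hypot(*w[:2]),np.arctan2(w[1],w[0]))
print('amber',P(v1(474,209),.23),'green',P(v1(638,334),.23))
b=[P(cr(x-525,y,150,170),.018) for x,y in[(648,45),(720,85),(662,190),(588,147)]]
print('block',np.mean(b,0),[np.linalg.norm(b[i]-b[(i+1)%4]).round(4) for i in range(4)]);d=b[0]-b[3]+b[1]-b[2];print(np.arctan2(d[1],d[0]))
r=[P(cr(x-525,y,150,170),.042) for x,y in[(656,62),(682,73),(634,160),(607,147)]];print('rib',np.mean(r,0));d=r[0]-r[3]+r[1]-r[2];print(np.arctan2(d[1],d[0]))
print('mug',P(v1(235,353),.085),'ring',P(v1(295,252),.028),'sq',P(v1(335,332),.028))
E
python3 m.py
```

```text
recess c [ 0.57408628 -0.2306461   0.104     ] [np.float64(0.0467), np.float64(0.0655), np.float64(0.0475), np.float64(0.0654)]
lid dir 2.391142614609726
edges [[0.5803, -0.155, 0.104], [0.5759, -0.3058, 0.104], [0.6486, -0.2436, 0.104], [0.4992, -0.2317, 0.104]]
wing 0.06114895354590153 2.3789129719888433
tab 0.07946180890356712 0.7112880595215274
amber [ 0.65513285 -0.12058204  0.23      ] green [ 0.4884367  -0.33294956  0.23      ]
block [0.55099468 0.19533233 0.018     ] [np.float64(0.0442), np.float64(0.0629), np.float64(0.0458), np.float64(0.0622)]
-0.496631770936541
rib [0.55165605 0.19485286 0.042     ]
-0.49144919927200315
mug [0.46294968 0.23973634 0.085     ] ring [0.63418346 0.16060528 0.028     ] sq [0.49994363 0.09068631 0.028     ]
```

```bash
cat >> h.py <<'E'
def go(pos,yaw,p0=None,r0=None):
    "offset & rotvec (tool axes) to TCP pos, tool y axis at yaw, tool down"
    o=robot.get_obs(); p0=o['ee_pos'] if p0 is None else p0; R0=Ro.from_quat(o['ee_rot']) if r0 is None else r0
    R1=pose(yaw)
    return R0.inv().apply(np.array(pos)-p0).round(4).tolist(),(R0.inv()*R1).as_rotvec().round(4).tolist()
def pose(yaw):
    y=np.array([np.cos(yaw),np.sin(yaw),0]);z=np.array([0,0,-1.]);return Ro.from_matrix(np.c_[np.cross(y,z),y,z])
J=np.array([.5741,-.2306]);TH=2.391;TAB=.711
E
python3 - <<'E'
from h import *
a=TH-2*np.pi/3;print(a)
p=J+.056*np.array([np.cos(a),np.sin(a)])
print(go([.144,.531,.32],1.305),go([*p,.32],a+np.pi/2),p)
E
```

```text
0.29660489760680475
([0.0005, 0.0003, -0.1184], [-0.0009, -0.0001, -0.0]) ([-0.6619, -0.5918, -0.1179], [-0.0008, -0.0004, -0.5624]) [ 0.62765472 -0.2142326 ]
```

Emit:
send_rows --rot '[[0,0,0],[0,0,0],[0,0,0],[0,0,-0.14],[0,0,-0.28],[0,0,-0.42],[0,0,-0.562],[0,0,-0.562]]' --offset '[[0,0,-0.05],[0,0,-0.1],[0,0,-0.118],[-0.033,-0.03,-0.118],[-0.066,-0.06,-0.118],[-0.099,-0.09,-0.118],[-0.132,-0.12,-0.118],[-0.165,-0.15,-0.118]]' --jaw '[0,0,0,0.7,0.7,0.7,0.7,0.7]'

```text
time: 0.95
ee_pos: [0.2646, 0.3414, 0.3199]
ee_rot: [-0.15, 0.989, 0.0, -0.0]
contact_force: [1.4, 0.4, -0.4]
width: 0.301
grasp_force: 0.0
```

```bash
python3 - <<'E'
from h import *
a=TH-2*np.pi/3
p=J+.056*np.array([np.cos(a),np.sin(a)])
print(go([*p,.32],a+np.pi/2))
E
```

```text
([-0.1814, -0.6384, -0.0002], [0.0001, -0.0001, 0.0053])
```

Emit:
send_rows --rot '[[0,0,0],[0,0,0],[0,0,0],[0,0,0],[0,0,0],[0,0,0],[0,0,0],[0,0,0]]' --offset '[[-0.181,-0.638,0],[-0.181,-0.638,0],[-0.181,-0.638,0],[-0.181,-0.638,0],[-0.181,-0.638,0],[-0.181,-0.638,0],[-0.181,-0.638,0],[-0.181,-0.638,0]]' --jaw '[0.7,0.7,0.7,0.7,0.7,0.7,0.7,0.7]'

```text
time: 1.75
ee_pos: [0.4816, 0.0043, 0.32]
ee_rot: [-0.147, 0.989, 0.0, 0.0]
contact_force: [0.9, 0.3, -0.3]
width: 0.3
grasp_force: 0.0
```

```bash
python3 - <<'E'
from h import *
a=TH-2*np.pi/3
p=J+.056*np.array([np.cos(a),np.sin(a)])
print(robot.get_obs()['ee_pos'],go([*p,.32],a+np.pi/2))
E
```

```text
[0.48163891 0.00432054 0.32004946] ([-0.076, -0.2516, 0.0], [0.0001, 0.0002, -0.0008])
```

Emit:
send_rows --rot '[[0,0,0],[0,0,0],[0,0,0],[0,0,0],[0,0,0],[0,0,0],[0,0,0],[0,0,0]]' --offset '[[-0.076,-0.25,0],[-0.076,-0.25,0],[-0.076,-0.25,0],[-0.076,-0.25,0],[-0.076,-0.25,0],[-0.076,-0.25,0],[-0.076,-0.25,0],[-0.076,-0.25,0]]' --jaw '[0.7,0.7,0.7,0.7,0.7,0.7,0.7,0.7]'

```text
time: 2.55
ee_pos: [0.6264, -0.2102, 0.3197]
ee_rot: [-0.147, 0.989, 0.0, -0.0]
contact_force: [0.4, 0.4, -0.3]
width: 0.297
grasp_force: 0.0
```

```bash
python3 - <<'E'
from h import *
c,o=snap('wrist','w1')
a=TH-2*np.pi/3
p=J+.056*np.array([np.cos(a),np.sin(a)])
print(o['ee_pos'],go([*p,.32],a+np.pi/2))
im=cv2.imread('pics/w1.png');im=cv2.resize(im,(800,600),interpolation=cv2.INTER_CUBIC)
k=1.5625
for r in (.047,.075):
  for s in(-.007,.007):
    for i in range(3):
      b=a+i*2*np.pi/3;X=[*(J+r*np.array([np.cos(b),np.sin(b)])+s*np.array([-np.sin(b),np.cos(b)])),.134]
      cv2.circle(im,tuple(int(q*k) for q in proj('w1',X)),3,(0,255,255),-1)
for t in np.linspace(0,6.28,60):
    cv2.circle(im,tuple(int(q*k) for q in proj('w1',[*(J+.075*np.array([np.cos(t),np.sin(t)])),.104])),1,(0,255,0),-1)
cv2.imwrite('pics/w1v.png',im)
E
```

```text
[ 0.62644949 -0.21015801  0.31970088] ([0.0, -0.0048, 0.0004], [0.0001, 0.0001, 0.0001])
```

View pics/w1v.png

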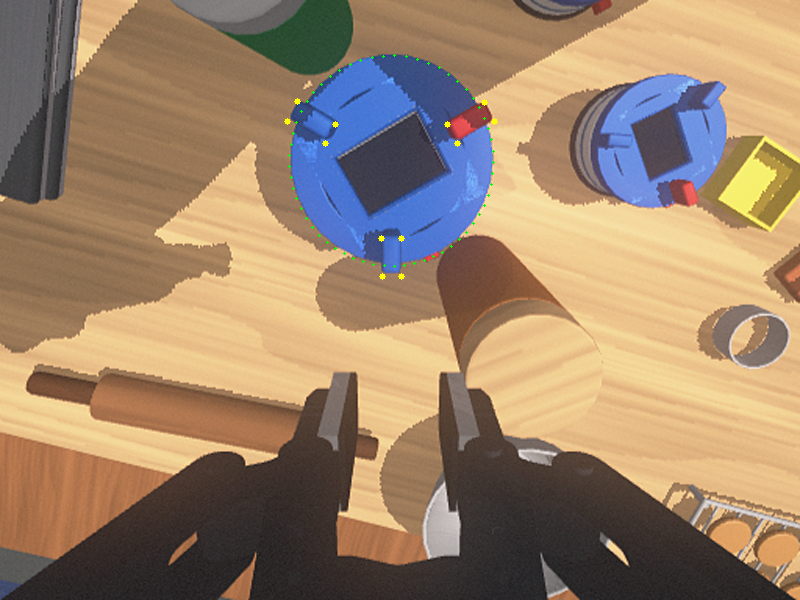

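The overlay of the lid model agrees with the wrist picture to about 2 px: red wing at (470,121), near wing at (393,250). The amber cap is centred near (535,367). I'll check the canister clearance and compute the descent.

```bash
python3 - <<'E'
from h import *
k=1.5625
print('amber',ray('w1',535/k,367/k,.23))
a=TH-2*np.pi/3
u=np.array([np.cos(a),np.sin(a)]);v=np.array([-u[1],u[0]])
p=J+.051*u-.004*v
for z in(.32,.109):print(go([*p,z],a+np.pi/2))
E
```

```text
amber [ 0.64679263 -0.12292048  0.23      ]
([0.005, -0.0088, 0.0004], [0.0001, 0.0001, 0.0001])
([0.005, -0.0089, 0.2114], [0.0001, 0.0001, 0.0001])
```

Emit:
send_rows --rot '[[0,0,0],[0,0,0],[0,0,0],[0,0,0],[0,0,0],[0,0,0],[0,0,0],[0,0,0]]' --offset '[[0.005,-0.009,0],[0.005,-0.009,0.04],[0.005,-0.009,0.08],[0.005,-0.009,0.12],[0.005,-0.009,0.15],[0.005,-0.009,0.17],[0.005,-0.009,0.18],[0.005,-0.009,0.18]]' --jaw '[0.7,0.7,0.7,0.7,0.7,0.7,0.7,0.7]'

```text
time: 3.4
ee_pos: [0.6239, -0.2201, 0.1398]
ee_rot: [-0.148, 0.989, 0.0, -0.0]
contact_force: [-0.3, 0.1, 0.3]
width: 0.297
grasp_force: 0.0
```

```bash
python3 - <<'E'
from h import *
c,o=snap('wrist','w2');snap('side','s2')
a=TH-2*np.pi/3
u=np.array([np.cos(a),np.sin(a)]);v=np.array([-u[1],u[0]])
p=J+.051*u-.004*v
print(o['ee_pos'],o['contact_force'],go([*p,.109],a+np.pi/2))
im=cv2.imread('pics/w2.png');s=cv2.imread('pics/s2.png')[120:350,200:420]
cv2.imwrite('pics/w2v.png',np.hstack([cv2.resize(im,(500,375)),cv2.resize(s,(300,375))]))
E
```

```text
[ 0.62388591 -0.22008364  0.13980085] [-0.34032473  0.14379686  0.30143392] ([0.0005, 0.0013, 0.0326], [-0.0014, 0.0013, -0.0])
```

View pics/w2v.png

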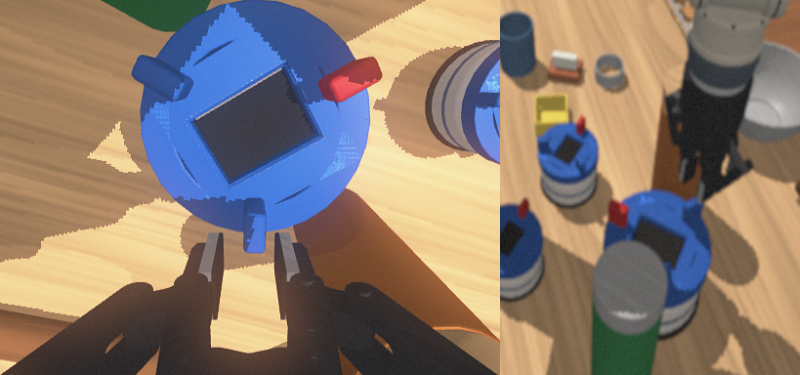

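The wrist view shows the wing at (257,228) between the fingertips at x≈222 and 282, and the gripper is clear of the amber canister. I'll descend.

Emit:
send_rows --rot '[[0,0,0],[0,0,0],[0,0,0],[0,0,0]]' --offset '[[0.0005,0.001,0.01],[0.0005,0.001,0.02],[0.0005,0.001,0.0305],[0.0005,0.001,0.0305]]' --jaw '[0.7,0.7,0.7,0.7]'

```text
time: 3.9
ee_pos: [0.6229, -0.2194, 0.1075]
ee_rot: [-0.148, 0.989, 0.001, -0.001]
contact_force: [-0.7, 0.1, 0.4]
width: 0.304
grasp_force: 0.0
```

```bash
cat > arc.py <<'E'
import sys
from h import *
# rows for arc: from lid wing angle a0 to a1 (blue2 wing), n rows
a0,a1,n=float(sys.argv[1]),float(sys.argv[2]),int(sys.argv[3])
o=robot.get_obs();print(o['ee_pos'],o['contact_force'].round(1),o['moment'].round(2))
x,y=o['ee_pos'][:2]-J;print('tool at r,ang',np.hypot(x,y),np.arctan2(y,x))
of=[];ro=[]
for a in np.linspace(a0,a1,n+1)[1:]:
    u=np.array([np.cos(a),np.sin(a)]);v=np.array([-u[1],u[0]])
    f,r=go([*(J+.051*u-.004*v),.1095],a+np.pi/2);of.append([round(q,3) for q in f]);ro.append([round(q,3) for q in r])
print(of);print(ro)
E
python3 arc.py .297 -.543 8
```

```text
[ 0.62288931 -0.21938715  0.10750163] [-0.7  0.1  0.4] [ 0.04 -0.04 -0.04]
tool at r,ang 0.050061214016914886 0.22589923102263557
[[-0.0, -0.006, -0.002], [0.001, -0.011, -0.002], [0.003, -0.016, -0.002], [0.005, -0.021, -0.002], [0.008, -0.025, -0.002], [0.011, -0.03, -0.002], [0.015, -0.034, -0.002], [0.019, -0.037, -0.002]]
[[0.002, -0.002, 0.104], [0.002, -0.002, 0.209], [0.002, -0.003, 0.314], [0.002, -0.003, 0.419], [0.001, -0.003, 0.524], [0.001, -0.003, 0.629], [0.001, -0.003, 0.734], [0.001, -0.003, 0.839]]
```

Emit:
send_rows --rot '[[0.002,-0.002,0.104],[0.002,-0.002,0.209],[0.002,-0.003,0.314],[0.002,-0.003,0.419],[0.001,-0.003,0.524],[0.001,-0.003,0.629],[0.001,-0.003,0.734],[0.001,-0.003,0.839]]' --offset '[[0,-0.006,-0.002],[0.001,-0.011,-0.002],[0.003,-0.016,-0.002],[0.005,-0.021,-0.002],[0.008,-0.025,-0.002],[0.011,-0.03,-0.002],[0.015,-0.034,-0.002],[0.019,-0.037,-0.002]]' --jaw '[0.7,0.7,0.7,0.7,0.7,0.7,0.7,0.7]'

```text
time: 4.7
ee_pos: [0.6163, -0.261, 0.1115]
ee_rot: [0.27, 0.963, -0.0, 0.001]
contact_force: [1.0, 0.5, -0.2]
width: 0.301
grasp_force: 0.0
```

```bash
python3 arc.py -.543 -1.303 8
```

```text
[ 0.61634575 -0.26103312  0.11151187] [ 1.   0.5 -0.2] [-0.01  0.03 -0.02]
tool at r,ang 0.05206609645118442 -0.6242751666428383
[[0.002, -0.005, 0.002], [0.003, -0.009, 0.002], [0.004, -0.014, 0.002], [0.006, -0.018, 0.002], [0.008, -0.023, 0.002], [0.011, -0.027, 0.002], [0.014, -0.03, 0.002], [0.018, -0.034, 0.002]]
[[0.0, 0.003, 0.091], [0.001, 0.003, 0.186], [0.001, 0.003, 0.281], [0.001, 0.003, 0.376], [0.001, 0.003, 0.471], [0.001, 0.003, 0.566], [0.001, 0.003, 0.661], [0.001, 0.003, 0.756]]
```

```bash
cat > red.py <<'E'
import sys
from h import *
f=sys.argv[1];snap('top',f)
h=cv2.cvtColor(cv2.imread(f'pics/{f}.png'),cv2.COLOR_BGR2HSV)
m=(((h[...,0]<6)|(h[...,0]>174))&(h[...,1]>170)&(h[...,2]>70)).astype(np.uint8)
n,l,s,c=cv2.connectedComponentsWithStats(m)
for i in range(1,n):
    if s[i,4]>8:
        p=ray(f,*c[i],.125);d=p[:2]-J;print(c[i].round(1),s[i,4],p.round(3),'r',np.hypot(*d).round(3),'ang',np.arctan2(d[1],d[0]).round(3))
E
python3 red.py t1
```

```text
[320.6 157.3] 19 [ 0.625 -0.171  0.125] r 0.079 ang 0.859
[249.2 199. ] 25 [ 0.526 -0.004  0.125] r 0.232 ang 1.779
```

Emit:
send_rows --rot '[[0,0.003,0.091],[0.001,0.003,0.186],[0.001,0.003,0.281],[0.001,0.003,0.376],[0.001,0.003,0.471],[0.001,0.003,0.566],[0.001,0.003,0.661],[0.001,0.003,0.756]]' --offset '[[0.002,-0.005,0.002],[0.003,-0.009,0.002],[0.004,-0.014,0.002],[0.006,-0.018,0.002],[0.008,-0.023,0.002],[0.011,-0.027,0.002],[0.014,-0.03,0.002],[0.018,-0.034,0.002]]' --jaw '[0.7,0.7,0.7,0.7,0.7,0.7,0.7,0.7]'

```text
time: 5.55
ee_pos: [0.5834, -0.2805, 0.1095]
ee_rot: [0.605, 0.796, 0.0, -0.0]
contact_force: [0.1, -0.2, -0.9]
width: 0.301
grasp_force: 0.0
```

```bash
python3 arc.py -1.303 -1.443 4; python3 red.py t2; python3 - <<'E'
from h import *
snap('wrist','w3')
cv2.imwrite('pics/w3v.png',cv2.imread('pics/w3.png'))
E
```

```text
[ 0.58341718 -0.28053458  0.10949645] [ 0.1 -0.2 -0.9] [ 0.04 -0.   -0.01]
tool at r,ang 0.05079638081753083 -1.3863297407406803
[[-0.0, -0.002, -0.0], [0.0, -0.003, -0.0], [0.0, -0.005, -0.0], [0.001, -0.007, -0.0]]
[[0.0, -0.0, 0.038], [0.0, -0.0, 0.073], [0.0, -0.0, 0.108], [0.0, -0.0, 0.143]]
[320.7 157.3] 18 [ 0.626 -0.171  0.125] r 0.078 ang 0.855
[328.5 197.9] 69 [ 0.53  -0.189  0.125] r 0.061 ang 2.385
[249.2 199. ] 25 [ 0.526 -0.004  0.125] r 0.232 ang 1.779
[295.7 249.3] 28 [ 0.41  -0.112  0.125] r 0.202 ang 2.515
```

View pics/w3v.png

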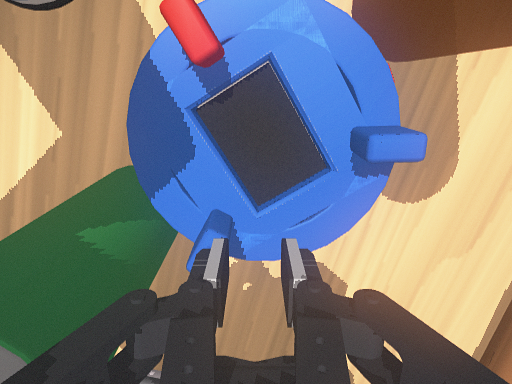

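The lid has not turned: the red wing is still at 2.385 rad, and the fingers are now by the next wing at (210,240). So they passed the first wing without engaging. I'll check where the fingertips really are.

```bash
python3 - <<'E'
from h import *
for f in('w1','w2','w3'):
    c=np.load(f'pics/{f}.npz');H=c['hand_eye'];K=c['K']
    for z in(0,-.013):
      for y in(-.013,.013):
        q=np.linalg.inv(H)@[0,y,z,1];p=K@q[:3];print(f,z,y,(p[:2]/p[2]).round(1))
    R=Ro.from_quat(c['ee_rot']).as_matrix();print(R.round(2).tolist(),c['ee_pos'])
    for b in(.297,.297-2.094):
      for r in(.047,.075):print('wing',b,r,proj(f,[*(J+r*np.array([np.cos(b),np.sin(b)])),.134]).round(0))
    print('lidc',proj(f,[*J,.104]))
print(robot.get_obs()['joint_pos'])
E
```

```text
w1 0 -0.013 [231.9 232.3]
w1 0 0.013 [277.1 232.4]
w1 -0.013 -0.013 [230.3 242.8]
w1 -0.013 0.013 [278.7 242.8]
[[-0.96, -0.29, -0.0], [-0.29, 0.96, 0.0], [0.0, 0.0, -1.0]] [ 0.62644949 -0.21015801  0.31970088]
wing 0.297 0.047 [251. 153.]
wing 0.297 0.075 [251. 177.]
wing -1.797 0.047 [211.  86.]
wing -1.797 0.075 [187.  72.]
lidc [250.73485334 107.13378283]
w2 0 -0.013 [231.9 232.3]
w2 0 0.013 [277.1 232.4]
w2 -0.013 -0.013 [230.3 242.8]
w2 -0.013 0.013 [278.7 242.8]
[[-0.96, -0.29, -0.0], [-0.29, 0.96, 0.0], [0.0, 0.0, -1.0]] [ 0.62388591 -0.22008364  0.13980085]
wing 0.297 0.047 [262. 222.]
wing 0.297 0.075 [262. 264.]
wing -1.797 0.047 [185.  98.]
wing -1.797 0.075 [136.  70.]
lidc [261.71197478 134.8687121 ]
w3 0 -0.013 [234.4 229.5]
w3 0 0.013 [279.6 229.6]
w3 -0.013 -0.013 [232.9 239.8]
w3 -0.013 0.013 [281.4 239.9]
[[-0.26, 0.97, -0.0], [0.97, 0.26, 0.0], [0.0, -0.0, -1.0]] [ 0.58271173 -0.28069717  0.10960636]
wing 0.297 0.047 [372. 148.]
wing 0.297 0.075 [434. 146.]
wing -1.797 0.047 [222. 234.]
wing -1.797 0.075 [198. 277.]
lidc [266.10718804 140.02571605]
[-5.78282102e-01  4.59923791e-01  9.13277550e-02  1.20234324e+00
  4.45875846e-04  7.20456108e-01]
```

```bash
sed -i 's/\.051\*u-\.004\*v),\.1095/R*u-.004*v),Z/; s/^a0,a1,n=.*/&\nR,Z=float(sys.argv[4]),float(sys.argv[5])/' arc.py; python3 arc.py -1.303 -.463 8 .053 .125
```

```text
[ 0.58308811 -0.28058595  0.10965407] [0.7 0.2 0.1] [ 0.02 -0.03  0.01]
tool at r,ang 0.05078760948526009 -1.3928848116544188
[[-0.003, 0.006, -0.015], [-0.002, 0.012, -0.015], [-0.001, 0.017, -0.015], [0.001, 0.022, -0.015], [0.003, 0.028, -0.015], [0.005, 0.033, -0.015], [0.008, 0.037, -0.015], [0.012, 0.041, -0.015]]
[[0.0, -0.0, -0.101], [0.0, -0.0, -0.206], [0.0, -0.0, -0.311], [0.0, -0.0, -0.416], [0.0, -0.0, -0.521], [0.0, -0.0, -0.626], [0.0, -0.0, -0.731], [0.0, -0.0, -0.836]]
```

Emit:
send_rows --rot '[[0,0,-0.101],[0,0,-0.206],[0,0,-0.311],[0,0,-0.416],[0,0,-0.521],[0,0,-0.626],[0,0,-0.731],[0,0,-0.836]]' --offset '[[-0.003,0.006,-0.015],[-0.002,0.012,-0.015],[-0.001,0.017,-0.015],[0.001,0.022,-0.015],[0.003,0.028,-0.015],[0.005,0.033,-0.015],[0.008,0.037,-0.015],[0.012,0.041,-0.015]]' --jaw '[0.7,0.7,0.7,0.7,0.7,0.7,0.7,0.7]'

```text
time: 6.45
ee_pos: [0.6202, -0.2577, 0.1244]
ee_rot: [0.225, 0.974, 0.0, 0.0]
contact_force: [1.0, -0.3, 0.4]
width: 0.303
grasp_force: 0.0
```

```bash
python3 arc.py -.463 .287 8 .053 .125
```

```text
[ 0.6201542  -0.2577469   0.12441418] [ 1.  -0.3  0.4] [ 0.03 -0.02 -0.01]
tool at r,ang 0.05345973519701338 -0.5326301350827121
[[0.0, 0.005, -0.001], [0.0, 0.01, -0.001], [0.001, 0.015, -0.001], [0.002, 0.019, -0.001], [0.004, 0.024, -0.001], [0.006, 0.029, -0.001], [0.009, 0.033, -0.001], [0.011, 0.037, -0.001]]
[[0.001, 0.0, -0.085], [0.001, 0.0, -0.178], [0.001, 0.0, -0.272], [0.001, 0.0, -0.366], [0.001, 0.0, -0.46], [0.001, 0.0, -0.553], [0.001, 0.0, -0.647], [0.001, 0.0, -0.741]]
```

Emit:
send_rows --rot '[[0,0,-0.085],[0,0,-0.178],[0,0,-0.272],[0,0,-0.366],[0,0,-0.46],[0,0,-0.553],[0,0,-0.647],[0,0,-0.741]]' --offset '[[0,0.005,-0.001],[0,0.01,-0.001],[0.001,0.015,-0.001],[0.002,0.019,-0.001],[0.004,0.024,-0.001],[0.006,0.029,-0.001],[0.009,0.033,-0.001],[0.011,0.037,-0.001]]' --jaw '[0.7,0.7,0.7,0.7,0.7,0.7,0.7,0.7]'

```text
time: 7.25
ee_pos: [0.6266, -0.2195, 0.1255]
ee_rot: [-0.143, 0.99, 0.0, 0.0]
contact_force: [-0.5, -0.5, -0.4]
width: 0.301
grasp_force: 0.0
```

```bash
python3 arc.py .287 .297 1 .053 .109; python3 - <<'E'
from h import *
snap('wrist','w4');snap('side','s4')
w=cv2.imread('pics/w4.png')[90:330,130:390];s=cv2.imread('pics/s4.png')[130:350,240:400]
cv2.imwrite('pics/w4v.png',np.hstack([cv2.resize(w,(433,400)),cv2.resize(s,(291,400),interpolation=cv2.INTER_CUBIC)]))
E
```

```text
[ 0.62664354 -0.21951711  0.12554301] [-0.5 -0.5 -0.4] [-0.05 -0.04  0.03]
tool at r,ang 0.05369966567455702 0.20788057285589778
[[0.001, 0.001, 0.017]]
[[0.0, 0.0, -0.01]]
```

View pics/w4v.png

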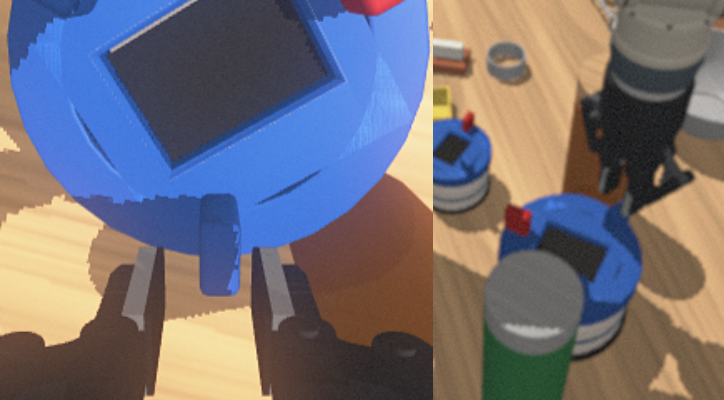

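The wing is caged between the fingertips (crop x≈150 and 265), but the tips evidently end higher than the TCP reading at this opening. I'll descend and watch the force.

Emit:
send_rows --rot '[[0,0,0],[0,0,0],[0,0,0],[0,0,0],[0,0,0]]' --offset '[[0,0.001,0.008],[0,0.001,0.016],[0,0.001,0.02],[0,0.001,0.0225],[0,0.001,0.0225]]' --jaw '[0.7,0.7,0.7,0.7,0.7]'

```text
time: 7.85
ee_pos: [0.6259, -0.219, 0.1025]
ee_rot: [-0.138, 0.99, 0.0, -0.0]
contact_force: [-0.5, -0.5, -0.5]
width: 0.305
grasp_force: 0.0
```

Emit:
send_rows --rot '[[0,0,0],[0,0,0],[0,0,0]]' --offset '[[0,0,0.003],[0,0,0.006],[0,0,0.006]]' --jaw '[0.7,0.7,0.7]'

```text
time: 8.15
ee_pos: [0.6259, -0.2189, 0.0966]
ee_rot: [-0.139, 0.99, 0.0, -0.0]
contact_force: [-0.4, 0.2, 1.0]
width: 0.295
grasp_force: 0.0
```

Emit:
send_rows --rot '[[0,0,0],[0,0,0],[0,0,0]]' --offset '[[0,0,0.003],[0,0,0.006],[0,0,0.006]]' --jaw '[0.7,0.7,0.7]'

```text
time: 8.45
ee_pos: [0.6259, -0.2188, 0.0905]
ee_rot: [-0.139, 0.99, 0.0, -0.0]
contact_force: [0.5, 0.2, -0.1]
width: 0.298
grasp_force: 0.0
```

```bash
python3 - <<'E'
from h import *
snap('wrist','w5');snap('side','s5');print(robot.get_obs()['contact_force'])
w=cv2.imread('pics/w5.png')[90:330,130:390];s=cv2.imread('pics/s5.png')[130:350,240:400]
cv2.imwrite('pics/w5v.png',np.hstack([cv2.resize(w,(433,400)),cv2.resize(s,(291,400),interpolation=cv2.INTER_CUBIC)]))
E
```

```text
[-0.13425844  0.25572435  0.31372275]
```

View pics/w5v.png

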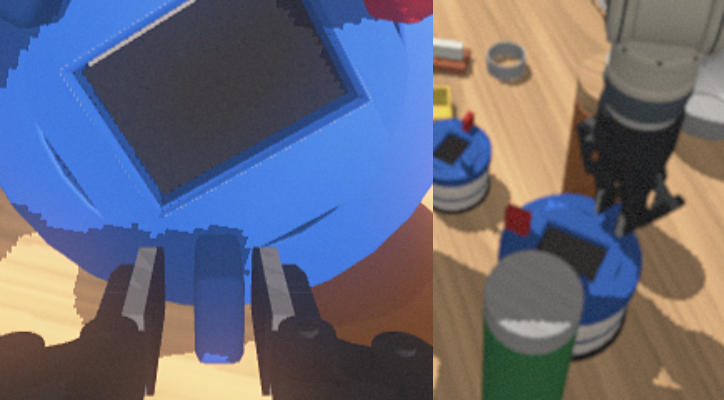

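```bash
python3 arc.py .287 -.553 8 .052 .090
```

```text
[ 0.62603519 -0.21893183  0.09097736] [-0.1  0.3  0.3] [-0.05  0.04 -0.02]
tool at r,ang 0.053229789840563604 0.22099831171432996
[[0.002, -0.006, 0.001], [0.003, -0.011, 0.001], [0.005, -0.016, 0.001], [0.007, -0.021, 0.001], [0.01, -0.026, 0.001], [0.013, -0.03, 0.001], [0.017, -0.035, 0.001], [0.021, -0.038, 0.001]]
[[0.001, 0.0, 0.096], [0.001, 0.0, 0.201], [0.001, 0.0, 0.306], [0.001, 0.0, 0.411], [0.001, 0.0, 0.516], [0.001, 0.0, 0.621], [0.001, 0.0, 0.726], [0.001, 0.0, 0.831]]
```

Emit:
send_rows --rot '[[0,0,0.096],[0,0,0.201],[0,0,0.306],[0,0,0.411]]' --offset '[[0.002,-0.006,0.001],[0.003,-0.011,0.001],[0.005,-0.016,0.001],[0.007,-0.021,0.001]]' --jaw '[0.7,0.7,0.7,0.7]'

```text
time: 8.95
ee_pos: [0.6255, -0.2404, 0.0903]
ee_rot: [0.068, 0.998, 0.001, 0.0]
contact_force: [0.3, 3.6, 0.8]
width: 0.297
grasp_force: 1.8
```

```bash
python3 red.py t3; python3 arc.py -.133 -.833 7 .052 .090
```

```text
[320.6 157.5] 19 [ 0.625 -0.171  0.125] r 0.078 ang 0.862
[249.2 199. ] 25 [ 0.526 -0.004  0.125] r 0.232 ang 1.779
[ 0.62539059 -0.24132176  0.09029693] [1.2 2.5 1.5] [ 0.48 -0.36 -0.03]
tool at r,ang 0.05239924529537332 -0.20607213059975493
[[0.001, -0.005, 0.0], [0.002, -0.01, 0.0], [0.004, -0.015, 0.0], [0.006, -0.02, 0.0], [0.008, -0.025, 0.0], [0.011, -0.029, 0.0], [0.015, -0.033, 0.0]]
[[0.001, 0.001, 0.09], [0.001, 0.001, 0.19], [0.001, 0.001, 0.29], [0.001, 0.001, 0.39], [0.001, 0.001, 0.49], [0.001, 0.001, 0.59], [0.001, 0.0, 0.69]]
```

The 3.6 N drag shows the wing is engaged, so I'll continue the arc.

Emit:
send_rows --rot '[[0,0,0.09],[0,0,0.19],[0,0,0.29],[0,0,0.39],[0,0,0.49],[0,0,0.59],[0,0,0.69]]' --offset '[[0.001,-0.005,0],[0.002,-0.01,0],[0.004,-0.015,0],[0.006,-0.02,0],[0.008,-0.025,0],[0.011,-0.029,0],[0.015,-0.033,0]]' --jaw '[0.7,0.7,0.7,0.7,0.7,0.7,0.7]'

```text
time: 9.7
ee_pos: [0.6068, -0.2716, 0.0903]
ee_rot: [0.4, 0.916, 0.001, 0.001]
contact_force: [4.3, 2.4, -1.6]
width: 0.301
grasp_force: 2.0
```

```bash
python3 red.py t4; python3 arc.py -.833 -1.313 6 .052 .090
```

```text
[320.8 157.4] 20 [ 0.625 -0.172  0.125] r 0.078 ang 0.857
[321.1 172.4] 78 [ 0.59  -0.172  0.125] r 0.061 ang 1.314
[249.2 199. ] 25 [ 0.526 -0.004  0.125] r 0.232 ang 1.779
[295.7 249.3] 28 [ 0.41  -0.112  0.125] r 0.202 ang 2.515
[ 0.60610658 -0.27226133  0.09035373] [ 3.1 -0.3 -0.8] [ 0.02 -0.61 -0.03]
tool at r,ang 0.052536537200496204 -0.9157131275604601
[[0.001, -0.004, 0.0], [0.002, -0.008, 0.0], [0.003, -0.012, 0.0], [0.004, -0.016, 0.0], [0.006, -0.02, 0.0], [0.008, -0.023, 0.0]]
[[0.001, 0.001, 0.082], [0.001, 0.001, 0.162], [0.001, 0.001, 0.242], [0.001, 0.001, 0.322], [0.002, 0.001, 0.402], [0.002, 0.001, 0.482]]
```

Emit:
send_rows --rot '[[0,0,0.082],[0,0,0.162],[0,0,0.242],[0,0,0.322],[0,0,0.402],[0,0,0.482]]' --offset '[[0.001,-0.004,0],[0.002,-0.008,0],[0.003,-0.012,0],[0.004,-0.016,0],[0.006,-0.02,0],[0.008,-0.023,0]]' --jaw '[0.7,0.7,0.7,0.7,0.7,0.7]'

```text
time: 10.35
ee_pos: [0.5843, -0.2818, 0.0904]
ee_rot: [0.607, 0.795, 0.0, 0.001]
contact_force: [4.0, -0.4, -0.2]
width: 0.302
grasp_force: 1.9
```

```bash
python3 red.py t5; python3 arc.py -1.313 -1.513 5 .052 .090
```

```text
[325.5 160.9] 105 [ 0.617 -0.182  0.125] r 0.064 ang 0.842
[249.2 199. ] 25 [ 0.526 -0.004  0.125] r 0.232 ang 1.779
[295.7 249.3] 28 [ 0.41  -0.112  0.125] r 0.202 ang 2.515
[ 0.58380882 -0.2819068   0.09037813] [ 2.8 -0.8 -0.4] [-0.21 -0.56 -0.02]
tool at r,ang 0.052217326309438164 -1.3837769881001643
[[0.0, -0.002, 0.0], [0.001, -0.004, 0.0], [0.001, -0.006, 0.0], [0.001, -0.009, 0.0], [0.002, -0.011, 0.0]]
[[0.001, 0.001, 0.044], [0.001, 0.001, 0.084], [0.001, 0.001, 0.124], [0.001, 0.001, 0.164], [0.001, 0.001, 0.204]]
```

Emit:
send_rows --rot '[[0,0,0.044],[0,0,0.084],[0,0,0.124]]' --offset '[[0,-0.002,0],[0.001,-0.004,0],[0.001,-0.006,0]]' --jaw '[0.7,0.7,0.7]'

```text
time: 10.7
ee_pos: [0.5784, -0.2823, 0.0903]
ee_rot: [0.654, 0.757, 0.001, 0.001]
contact_force: [4.7, 1.3, -0.4]
width: 0.3
grasp_force: 1.7
```

Emit:
send_rows --rot '[[0,0,0.04],[0,0,0.04]]' --offset '[[0,-0.002,0],[0,-0.002,0]]' --jaw '[0.7,0.7]'

```text
time: 10.9
ee_pos: [0.5778, -0.282, 0.0904]
ee_rot: [0.668, 0.744, 0.002, 0.001]
contact_force: [10.9, 1.8, -1.6]
width: 0.298
grasp_force: 5.6
```

Emit:
send_rows --rot '[[0,0,0],[0,0,0]]' --offset '[[0,-0.002,0],[0,-0.002,0]]' --jaw '[0.7,0.7]'

```text
time: 11.1
ee_pos: [0.5777, -0.282, 0.0905]
ee_rot: [0.668, 0.745, 0.003, 0.003]
contact_force: [18.7, 3.3, -5.3]
width: 0.297
grasp_force: 9.7
```

```bash
python3 - <<'E'
from h import *
snap('wrist','w6');o=robot.get_obs();print(o['ee_pos'],o['contact_force'])
im=cv2.imread('pics/w6.png')
cv2.imwrite('pics/w6v.png',cv2.resize(im,(800,600),interpolation=cv2.INTER_CUBIC))
E
```

```text
[ 0.57765235 -0.28203603  0.09046018] [18.80976069  3.33154642 -5.63072607]
```

View pics/w6v.png

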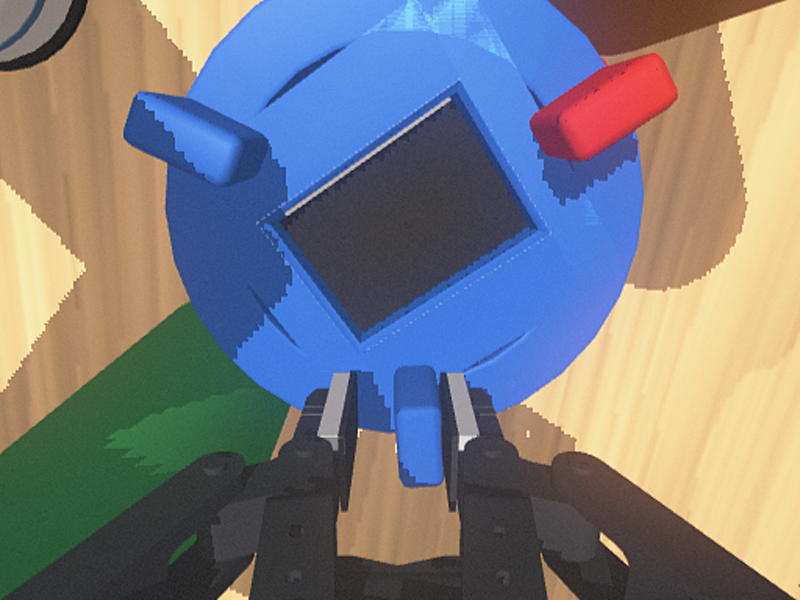

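The lid is at its stop: the force climbs from 4 to 19 N with no further motion, and the red wing at (605,105) covers the tab. Next I'll measure the recess from its rim corners at (461,82), (548,232), (365,350) and (262,222), and work out the retreat and the move to the block.

```bash
python3 - <<'E'
from h import *
k=1.5625
def rec(f,pts,z,k,ox=0,oy=0):
    q=np.array([ray(f,ox+x/k,oy+y/k,z) for x,y in pts]);c=q.mean(0)
    e=[np.linalg.norm(q[i]-q[(i+1)%4]).round(4) for i in range(4)];return c[:2].round(4),e,q
c,e,q=rec('w6',[(461,82),(548,232),(365,350),(262,222)],.104,k);d=q[0]-q[3]+q[1]-q[2];print(c,e,np.arctan2(d[1],d[0]))
# lid wing centers (inner ends) tops
for n,uv in dict(red=(605,105),b1=(197,138),b2=(418,427)).items():
    p=ray('w6',uv[0]/k,uv[1]/k,.134)[:2];print(n,p,np.hypot(*(p-J)),np.arctan2(*(p-J)[::-1]))
c,e,q=rec('w5',[(325,-15),(370,98),(165,215),(64,70)],.104,433/260,130,90);print('w5',c,e)
c,e,q=rec('w3',[(271,52),(332,169),(258,212),(189,107)],.104,1);print('w3',c,e)
# wing-based: side cam check of recess center from s5
K,R,t=cam('w6');print('cam',-R.T@t)
o=robot.get_obs();p=o['ee_pos'];print(go([p[0]+.0,p[1],.32],np.arctan2(2*o['ee_rot'][0]*o['ee_rot'][1],o['ee_rot'][1]**2-o['ee_rot'][0]**2)[...] if 0 else 0))
y=Ro.from_quat(o['ee_rot']).apply([0,1,0]);yaw=np.arctan2(y[1],y[0]);print('yaw',yaw,go([p[0],p[1],.32],yaw))
E
```

```text
[ 0.5736 -0.2312] [np.float64(0.0521), np.float64(0.0705), np.float64(0.0532), np.float64(0.0723)] 0.7063013896643134
red [ 0.61504065 -0.19218489] 0.05614140558922787 0.7535833461020854
b1 [ 0.51993942 -0.21014488] 0.05789456655605404 2.780478416768507
b2 [ 0.58198256 -0.28303576] 0.053024936957905715 -1.42158570208939
w5 [ 0.5744 -0.2271] [np.float64(0.0349), np.float64(0.0714), np.float64(0.0532), np.float64(0.0773)]
w3 [ 0.5724 -0.2302] [np.float64(0.0697), np.float64(0.0486), np.float64(0.0697), np.float64(0.0504)]
cam [ 0.56644633 -0.20325673  0.2613906 ]
([0.0, 0.0018, -0.2295], [0.0078, -0.0006, 0.1089])
yaw 0.10887548389405112 ([0.0, 0.0018, -0.2295], [0.0078, -0.0002, 0.0])
```

Emit:
send_rows --rot '[[0,0,0],[0,0,0],[0,0,0],[0,0,0],[0,0,0],[0,0,0],[0,0,0],[0,0,0]]' --offset '[[0,0.008,0],[0,0.008,0],[0,0.008,-0.04],[0,0.008,-0.085],[0,0.008,-0.13],[0,0.008,-0.18],[0,0.008,-0.23],[0,0.008,-0.23]]' --jaw '[0.7,0.7,0.7,0.7,0.7,0.7,0.6,0.6]'

```text
time: 11.95
ee_pos: [0.5821, -0.2828, 0.3279]
ee_rot: [0.669, 0.743, 0.001, 0.006]
contact_force: [0.5, -0.3, -0.6]
width: 0.4
grasp_force: 0.0
```

```bash
python3 red.py t6; python3 - <<'E'
from h import *
print(robot.get_obs()['ee_pos'],go([.5513,.195,.25],1.077))
E
```

```text
[327.3 159. ] 105 [ 0.622 -0.187  0.125] r 0.065 ang 0.747
[249.3 199.1] 24 [ 0.526 -0.004  0.125] r 0.232 ang 1.78
[295.7 249.2] 31 [ 0.411 -0.112  0.125] r 0.202 ang 2.514
[ 0.58191321 -0.28267306  0.32398536] ([0.4786, 0.0188, 0.0721], [0.0026, 0.0063, -0.9729])
```

Emit:
send_rows --rot '[[0,0,-0.12],[0,0,-0.24],[0,0,-0.36],[0,0,-0.48],[0,0,-0.6],[0,0,-0.72],[0.002,0.006,-0.85],[0.002,0.006,-0.973]]' --offset '[[0.048,0.002,0],[0.096,0.004,0],[0.144,0.006,0],[0.192,0.008,0],[0.24,0.01,0.01],[0.288,0.012,0.02],[0.336,0.014,0.03],[0.384,0.016,0.04]]' --jaw '[0.5,0.5,0.5,0.5,0.5,0.5,0.5,0.5]'

```text
time: 12.8
ee_pos: [0.557, 0.1032, 0.2786]
ee_rot: [0.242, 0.97, 0.001, -0.004]
contact_force: [0.3, -0.3, 0.9]
width: 0.498
grasp_force: 0.0
```

```bash
python3 - <<'E'
from h import *
print(go([.5513,.195,.20],1.077))
E
```

```text
([0.0475, 0.0783, 0.079], [0.0, -0.0078, 0.0048])
```

Emit:
send_rows --rot '[[0,0,0],[0,0,0],[0,-0.008,0.005],[0,-0.008,0.005],[0,-0.008,0.005],[0,-0.008,0.005]]' --offset '[[0.024,0.039,0],[0.047,0.078,0],[0.047,0.078,0.04],[0.047,0.078,0.079],[0.047,0.078,0.079],[0.047,0.078,0.079]]' --jaw '[0.5,0.5,0.5,0.5,0.5,0.5]'

```text
time: 13.4
ee_pos: [0.5531, 0.1926, 0.2016]
ee_rot: [0.247, 0.969, -0.0, 0.0]
contact_force: [-0.9, 0.3, 2.1]
width: 0.502
grasp_force: 0.0
```

```bash
python3 - <<'E'
from h import *
c,o=snap('wrist','w7')
print(o['ee_pos'],go([.5513,.195,.15],1.077))
h=cv2.cvtColor(cv2.imread('pics/w7.png'),cv2.COLOR_BGR2HSV);im=c['color'].astype(int)
# expected rib location
cx,cy=proj('w7',[.5513,.195,.042]);print('rib px',cx,cy)
m=((h[...,1]<60)&(h[...,2]>140)).astype(np.uint8)
n,l,s,ce=cv2.connectedComponentsWithStats(m)
for i in range(1,n):
    if s[i,4]>150 and np.hypot(*(ce[i]-[cx,cy]))<60: 
        r=cv2.minAreaRect(np.argwhere(l==i)[:,::-1].astype(np.float32));print(s[i],ce[i],r)
        b=cv2.boxPoints(r);q=np.array([ray('w7',*p,.042) for p in b]);print(q.mean(0),[np.linalg.norm(q[j]-q[(j+1)%4]).round(4) for j in range(4)],[np.arctan2(*(q[j+1]-q[j])[1::-1]).round(3) for j in range(2)])
cv2.imwrite('pics/w7v.png',cv2.resize(cv2.imread('pics/w7.png'),(800,600),interpolation=cv2.INTER_CUBIC))
E
```

```text
[0.55314799 0.19259834 0.20160839] ([0.0038, 0.0006, 0.0529], [0.0018, 0.0028, -0.0069])
rib px 256.91459869416684 162.76351564364282
[251 133  14  50 649] [257.80893683 157.49152542] ((257.5, 157.5), (49.0, 13.0), 90.0)
[0.54723422 0.19789035 0.042     ] [np.float64(0.0131), np.float64(0.0516), np.float64(0.0138), np.float64(0.0516)] [np.float64(1.072), np.float64(-0.49)]
```

View pics/w7v.png

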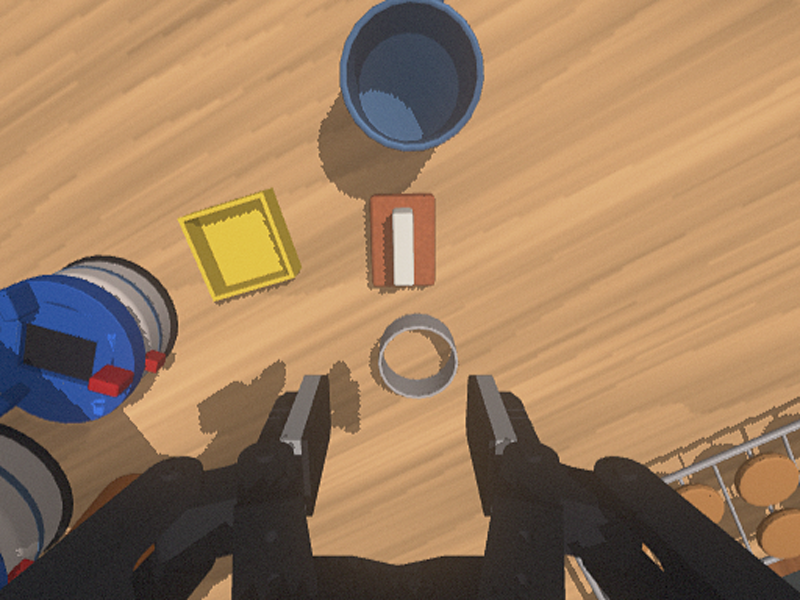

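The block lies at (403,241) with its white rib at (403,246). The mug is at (412,75), the ring cutter at (418,355) and the yellow dish at (240,245), all clear of the grasp. This was my tenth and last picture, so I'll work numerically from here.

```bash
python3 - <<'E'
from h import *
k=1.5625
def m(f,pts,z):
    q=np.array([ray(f,x/k,y/k,z) for x,y in pts]);d=q[1]-q[0]+q[2]-q[3]
    return q[:,:2].mean(0).round(4),[np.linalg.norm(q[i]-q[(i+1)%4]).round(4) for i in range(4)],np.arctan2(d[1],d[0]).round(3)
print('block',m('w7',[(371,195),(435,193),(436,287),(369,289)],.018))
print('rib',m('w7',[(392,208),(413,208),(414,286),(393,286)],.042))
print('w1 rec',m('w1',[(416,112),(450,178),(372,214),(337,158)],.104))
b=np.array([.5485,.197]);print(go([*b,.11],1.077))
E
```

```text
block (array([0.5492, 0.1973]), [np.float64(0.044), np.float64(0.0675), np.float64(0.0488), np.float64(0.0677)], np.float64(1.103))
rib (array([0.548, 0.198]), [np.float64(0.0136), np.float64(0.0526), np.float64(0.0142), np.float64(0.0526)], np.float64(1.072))
w1 rec (array([ 0.573 , -0.2295]), [np.float64(0.0528), np.float64(0.0641), np.float64(0.048), np.float64(0.0657)], np.float64(0.825))
([0.0073, 0.001, 0.0929], [0.0018, 0.0028, -0.0069])
```

Emit:
send_rows --rot '[[0.002,0.003,-0.007],[0.002,0.003,-0.007],[0.002,0.003,-0.007],[0.002,0.003,-0.007],[0.002,0.003,-0.007],[0.002,0.003,-0.007],[0.002,0.003,-0.007]]' --offset '[[0.006,0.001,0],[0.006,0.001,0.04],[0.006,0.001,0.08],[0.006,0.001,0.12],[0.006,0.001,0.15],[0.006,0.001,0.165],[0.006,0.001,0.165]]' --jaw '[0.65,0.65,0.65,0.65,0.65,0.65,0.65]'

```text
time: 14.15
ee_pos: [0.5489, 0.1966, 0.0358]
ee_rot: [0.244, 0.97, -0.001, -0.001]
contact_force: [0.9, 0.8, 0.6]
width: 0.347
grasp_force: 0.0
```

```bash
python3 - <<'E'
from h import *
c,o=snap('wrist','w8');snap('top','t8')
print(o['ee_pos'],o['contact_force'],go([.5495,.1965,.02],1.077))
h=cv2.cvtColor(cv2.imread('pics/w8.png'),cv2.COLOR_BGR2HSV)
print('pred rib ends',[proj('w8',[.5495+s*.025*np.cos(.494),.1965-s*.025*np.sin(.494),.042]).round(0) for s in(-1,1)])
for nm,m,z in(('rib',(h[...,1]<60)&(h[...,2]>150),.042),('clay',((h[...,0]<12)&(h[...,1]>120)&(h[...,2]>60)),.018)):
    n,l,s,ce=cv2.connectedComponentsWithStats(m.astype(np.uint8))
    for i in range(1,n):
        if s[i,4]>300 and abs(ce[i][0]-256)<60: print(nm,s[i],ce[i],cv2.minAreaRect(np.argwhere(l==i)[:,::-1].astype(np.float32)))
E
```

```text
[0.54892744 0.19658428 0.03583854] [0.8841935  0.7500926  0.63804283] ([0.0005, -0.0008, 0.0181], [0.0007, 0.0004, -0.0001])
pred rib ends [array([257., 195.]), array([257., 276.])]
rib [ 245  182   25   91 2009] [257.45445495 224.93379791] ((257.0, 227.0), (90.0, 24.0), 90.0)
clay [ 220  163   75  101 4730] [256.7782241  205.38054968] ((257.0, 213.0), (100.0, 74.0), 90.0)
```

Emit:
send_rows --rot '[[0,0,0],[0,0,0],[0,0,0],[0,0,0],[0,0,0]]' --offset '[[0.002,0,0.008],[0.002,0,0.016],[0.002,0,0.022],[0.002,0,0.028],[0.002,0,0.028]]' --jaw '[0.65,0.65,0.65,0.65,0.65]'

```text
time: 14.75
ee_pos: [0.547, 0.1976, 0.0076]
ee_rot: [0.244, 0.97, -0.0, -0.001]
contact_force: [-0.0, -0.6, -0.4]
width: 0.349
grasp_force: 0.0
```

Emit:
send_rows --rot '[[0,0,0],[0,0,0],[0,0,0]]' --offset '[[0,0,0.003],[0,0,0.006],[0,0,0.006]]' --jaw '[0.65,0.65,0.65]'

```text
time: 15.05
ee_pos: [0.5474, 0.1977, 0.0022]
ee_rot: [0.244, 0.97, -0.0, -0.001]
contact_force: [-0.7, 0.0, -0.4]
width: 0.351
grasp_force: 0.0
```

Emit:
send_rows --rot '[[0,0,0],[0,0,0],[0,0,0]]' --offset '[[0,0,0.003],[0,0,0.005],[0,0,0.005]]' --jaw '[0.65,0.65,0.65]'

```text
time: 15.35
ee_pos: [0.5473, 0.1977, -0.0027]
ee_rot: [0.244, 0.97, -0.0, -0.001]
contact_force: [0.1, -0.6, 0.4]
width: 0.353
grasp_force: 0.0
```

Emit:
send_rows --rot '[[0,0,0],[0,0,0],[0,0,0]]' --offset '[[0,0,0.002],[0,0,0.004],[0,0,0.004]]' --jaw '[0.65,0.65,0.65]'

```text
time: 15.65
ee_pos: [0.5473, 0.1977, -0.0067]
ee_rot: [0.244, 0.97, -0.0, -0.001]
contact_force: [-0.6, -0.3, 0.5]
width: 0.353
grasp_force: 0.0
```

Emit:
send_rows --rot '[[0,0,0],[0,0,0],[0,0,0]]' --offset '[[0,0,0.002],[0,0,0.003],[0,0,0.003]]' --jaw '[0.65,0.65,0.65]'

```text
time: 15.95
ee_pos: [0.5474, 0.1977, -0.0096]
ee_rot: [0.244, 0.97, -0.0, -0.001]
contact_force: [0.2, 1.4, 0.7]
width: 0.35
grasp_force: 0.0
```

Emit:
send_rows --rot '[[0,0,0],[0,0,0],[0,0,0]]' --offset '[[0,0,0.002],[0,0,0.003],[0,0,0.003]]' --jaw '[0.65,0.65,0.65]'

```text
time: 16.25
ee_pos: [0.5477, 0.1978, -0.0116]
ee_rot: [0.244, 0.97, 0.0, -0.0]
contact_force: [-3.3, -0.4, 9.0]
width: 0.35
grasp_force: 4.6
```

Contact on the block's shoulder came at TCP z = −0.0115, so the tips end about 29 mm short of the reported TCP. I'll raise slightly and grip.

Emit:
send_rows --rot '[[0,0,0],[0,0,0],[0,0,0],[0,0,0],[0,0,0],[0,0,0]]' --offset '[[0,0,-0.005],[0,0,-0.005],[0,0,-0.005],[0,0,-0.005],[0,0,-0.005],[0,0,-0.005]]' --jaw '[0.65,1,1,1,1,1]'

```text
time: 16.85
ee_pos: [0.5481, 0.1979, -0.0068]
ee_rot: [0.244, 0.97, 0.0, 0.0]
contact_force: [-1.2, 0.0, 7.3]
width: 0.151
grasp_force: 59.8
```

Emit:
send_rows --rot '[[0,0,0],[0,0,0],[0,0,0]]' --offset '[[0,0,-0.01],[0,0,-0.03],[0,0,-0.03]]' --jaw '[1,1,1]'

```text
time: 17.15
ee_pos: [0.5489, 0.198, 0.0249]
ee_rot: [0.244, 0.97, 0.001, 0.001]
contact_force: [-0.3, 0.3, -1.4]
width: 0.15
grasp_force: 58.7
```

```bash
python3 - <<'E'
from h import *
c,o=snap('wrist','w9')
print({k:o[k] for k in('ee_pos','ee_rot','contact_force','width','grasp_force')})
h=cv2.cvtColor(cv2.imread('pics/w9.png'),cv2.COLOR_BGR2HSV)
for nm,m in(('rib',(h[...,1]<60)&(h[...,2]>150)),('clay',((h[...,0]<12)&(h[...,1]>120)&(h[...,2]>60)))):
    n,l,s,ce=cv2.connectedComponentsWithStats(m.astype(np.uint8))
    for i in range(1,n):
        if s[i,4]>200 and abs(ce[i][0]-256)<60: print(nm,s[i],ce[i],cv2.minAreaRect(np.argwhere(l==i)[:,::-1].astype(np.float32)))
# predicted: block centred on the tool, underside d below TCP-rel
H=np.linalg.inv(c['hand_eye'])
# at grasp: TCP z ~ -.0065 => underside is tool z = -.0065
def pt(x,y,z):
    p=c['K']@(H@[x,y,z,1])[:3];return (p[:2]/p[2]).round(1)
u=-.0065
print('top face corners',[pt(x,y,u-.018) for x in(.033,-.033) for y in(-.023,.023)],'bottom +x',[pt(.033,y,u) for y in(-.023,.023)],'rib top',[pt(x,y,u-.042) for x in(.025,) for y in(-.007,.007)])
E
```

```text
{'ee_pos': array([0.5489037 , 0.19804957, 0.02487779]), 'ee_rot': array([2.44386079e-01, 9.69677284e-01, 6.24665488e-04, 1.00994037e-03]), 'contact_force': array([-0.32890015,  0.34890151, -1.44024269]), 'width': 0.15011289448164494, 'grasp_force': 58.66473376750946}
rib [ 239  210   32   96 2374] [254.62973884 250.72156698] ((254.5, 257.5), (95.0, 31.0), 90.0)
clay [ 208  184   94   69 4249] [254.68157213 210.93551424] ((254.5, 218.0), (68.0, 93.0), 90.0)
top face corners [array([208.1, 190.1]), array([305.5, 190.2]), array([213.4, 307.3]), array([299.3, 307.4])] bottom +x [array([212.8, 179.5]), array([300.4, 179.6])] rib top [array([240. , 226.8]), array([274.1, 226.9])]
```

```bash
python3 - <<'E'
from h import *
c=cv2.imread('pics/w9.png');d=np.load('pics/w9.npz');H=np.linalg.inv(d['hand_eye'])
def pt(x,y,z):
    p=d['K']@(H@[x,y,z,1])[:3];return (p[:2]/p[2]).round(1)
u=-.0068
for n,x,z in(('bot',.033,u),('top',.033,u-.018),('ribbase',.025,u-.018),('ribtop',.025,u-.042),('ribtop-back',-.025,u-.042)):print(n,pt(x,0,z),pt(x+.003,0,z)[1])
for col in(254,222):print(col,[(r,*c[r,col-2:col+3].mean(0).astype(int).tolist()) for r in range(172,240,2)])
print([(r,*c[r,250:258].mean(0).astype(int).tolist()) for r in range(290,312,3)])
c8=cv2.imread('pics/w8.png');print('w8',[(r,*c8[r,255:260].mean(0).astype(int).tolist()) for r in range(156,206,2)]);
for n,x,z in(('bot',.033,0),('top',.033,.018),('ribbase',.025,.018),('ribtop',.025,.042)):
    P=[.5481+x*-.88,.1979+x*.474,z];print(n,proj('w8',P).round(1))
E
```

```text
bot [256.6 179.7] 174.2
top [256.8 190.3] 184.3
ribbase [256.7 206.2] 200.3
ribtop [257.1 227.1] 220.4
ribtop-back [256.6 327.3] 321.9
254 [(172, 115, 161, 208), (174, 114, 161, 207), (176, 114, 159, 206), (178, 114, 159, 204), (180, 114, 160, 207), (182, 118, 164, 211), (184, 94, 133, 182), (186, 61, 84, 135), (188, 61, 84, 136), (190, 62, 86, 139), (192, 67, 93, 151), (194, 76, 110, 184), (196, 79, 112, 190), (198, 80, 113, 192), (200, 84, 118, 200), (202, 83, 119, 204), (204, 83, 117, 200), (206, 82, 115, 196), (208, 88, 119, 192), (210, 153, 162, 169), (212, 151, 161, 172), (214, 152, 161, 173), (216, 155, 164, 175), (218, 152, 164, 175), (220, 156, 166, 177), (222, 157, 166, 177), (224, 156, 166, 176), (226, 156, 166, 177), (228, 160, 170, 181), (230, 209, 218, 226), (232, 221, 229, 234), (234, 220, 228, 234), (236, 221, 229, 234), (238, 220, 228, 233)]
222 [(172, 82, 112, 145), (174, 80, 111, 142), (176, 98, 139, 178), (178, 116, 164, 211), (180, 116, 162, 209), (182, 116, 162, 209), (184, 94, 131, 177), (186, 59, 82, 130), (188, 60, 83, 133), (190, 64, 89, 141), (192, 66, 94, 
[... 583 characters left out ...]
 134, 142, 150), (305, 135, 141, 148), (308, 134, 142, 150), (311, 133, 141, 148)]
w8 [(156, 79, 104, 134), (158, 77, 103, 132), (160, 90, 122, 157), (162, 106, 145, 188), (164, 63, 85, 135), (166, 63, 87, 138), (168, 70, 97, 159), (170, 81, 113, 191), (172, 82, 114, 192), (174, 82, 117, 199), (176, 84, 119, 203), (178, 85, 118, 198), (180, 88, 119, 193), (182, 154, 162, 170), (184, 152, 163, 174), (186, 153, 163, 174), (188, 156, 166, 177), (190, 156, 166, 178), (192, 158, 169, 181), (194, 218, 226, 232), (196, 220, 229, 234), (198, 220, 228, 234), (200, 221, 229, 235), (202, 220, 229, 234), (204, 220, 229, 235)]
bot [257.6 159.4]
top [257.8 166. ]
ribbase [257.7 178.9]
ribtop [258.  191.3]
```

```bash
sed -i 's/^J=np.array.*TH=/J=np.array([.5740,-.2305]);TH=/' h.py; cat > pl.py <<'E'
import sys
from h import *
Y=.705+np.pi/2;X=np.array([-np.sin(Y),np.cos(Y)])
T=J+.0013*X
o=robot.get_obs();print(o['ee_pos'],o['contact_force'].round(1),o['moment'].round(2),o['width'],'T',T)
for z in sys.argv[1:]:print(z,go([*T,float(z)],Y))
E
python3 pl.py .3
```

```text
[0.54833831 0.19789714 0.02360737] [ 0.4  0.1 -1.5] [0.01 0.04 0.07] 0.14659249741824973 T [ 0.5730099  -0.23134244]
.3 ([-0.2254, -0.366, -0.2765], [0.0003, 0.0012, -1.1988])
```

Emit:
send_rows --rot '[[0,0,0],[0,0,0],[0,0,0],[0,0,0],[0,0,0],[0,0,0],[0,0,0]]' --offset '[[0,0,-0.04],[0,0,-0.085],[0,0,-0.13],[0,0,-0.175],[0,0,-0.22],[0,0,-0.275],[0,0,-0.275]]' --jaw '[1,1,1,1,1,1,1]'

```text
time: 17.9
ee_pos: [0.5492, 0.198, 0.3029]
ee_rot: [0.244, 0.97, 0.002, 0.003]
contact_force: [0.1, 0.0, -1.2]
width: 0.148
grasp_force: 58.9
```

```bash
python3 pl.py .3
```

```text
[0.54922751 0.19803612 0.30292589] [ 0.1  0.  -1.2] [-0.04  0.01  0.03] 0.1476511279809695 T [ 0.5730099  -0.23134244]
.3 ([-0.2244, -0.3668, 0.0024], [0.0009, 0.0074, -1.1987])
```

Emit:
send_rows --rot '[[0,0,-0.13],[0,0,-0.26],[0,0,-0.39],[0,0,-0.52],[0,0,-0.65],[0,0,-0.78],[0,0,-0.91],[0,0,-1.04]]' --offset '[[-0.022,-0.037,0],[-0.045,-0.073,0],[-0.067,-0.11,0],[-0.09,-0.147,0],[-0.112,-0.183,0],[-0.135,-0.22,0],[-0.157,-0.257,0],[-0.18,-0.293,0]]' --jaw '[1,1,1,1,1,1,1,1]'

```text
time: 18.7
ee_pos: [0.5672, -0.1473, 0.2961]
ee_rot: [-0.272, 0.962, 0.001, -0.001]
contact_force: [0.4, 0.5, -0.9]
width: 0.147
grasp_force: 58.9
```

```bash
python3 pl.py .3
```

```text
[ 0.56715213 -0.14734135  0.29612206] [ 0.4  0.5 -0.9] [-0.02 -0.04  0.01] 0.14699630489559512 T [ 0.5730099  -0.23134244]
.3 ([0.039, -0.0746, -0.0039], [0.0021, -0.0018, -0.1536])
```

Emit:
send_rows --rot '[[0.001,-0.001,-0.077],[0.002,-0.002,-0.154],[0.002,-0.002,-0.154],[0.002,-0.002,-0.154],[0.002,-0.002,-0.154],[0.002,-0.002,-0.154]]' --offset '[[0.02,-0.038,0],[0.039,-0.075,0],[0.039,-0.075,0],[0.039,-0.075,0.04],[0.039,-0.075,0.08],[0.039,-0.075,0.08]]' --jaw '[1,1,1,1,1,1]'

```text
time: 19.3
ee_pos: [0.5702, -0.2282, 0.2109]
ee_rot: [-0.343, 0.939, 0.004, -0.003]
contact_force: [0.0, 0.2, -1.9]
width: 0.147
grasp_force: 59.0
```

```bash
python3 pl.py .11
```

```text
[ 0.57019761 -0.22820998  0.2108824 ] [ 0.   0.2 -1.9] [-0.03  0.02 -0.01] 0.14707762669297525 T [ 0.5730099  -0.23134244]
.11 ([-0.0004, -0.0052, 0.1008], [0.0095, -0.003, -0.0052])
```

Emit:
send_rows --rot '[[0.009,-0.003,-0.005],[0.009,-0.003,-0.005],[0.009,-0.003,-0.005],[0.009,-0.003,-0.005],[0.009,-0.003,-0.005]]' --offset '[[0,-0.005,0],[0,-0.005,0.04],[0,-0.005,0.08],[0,-0.005,0.097],[0,-0.005,0.097]]' --jaw '[1,1,1,1,1]'

```text
time: 19.8
ee_pos: [0.5768, -0.2338, 0.1204]
ee_rot: [-0.346, 0.938, -0.004, 0.003]
contact_force: [-0.5, -0.5, -0.1]
width: 0.15
grasp_force: 59.1
```

```bash
python3 pl.py .1 .09; python3 - <<'E'
from h import *
c,o=snap('wrist','w10');im=cv2.cvtColor(cv2.imread('pics/w10.png'),cv2.COLOR_BGR2GRAY)
Y=.705+np.pi/2;R=Ro.from_quat(o['ee_rot'])
print('pred lid features rows: recess +x edge outer/inner/plate',[proj('w10',[*(J+np.array([-np.sin(Y),np.cos(Y)])*x),z]).round(1) for x,z in((.0367,.104),(.0347,.102),(.0347,.096))])
H=np.linalg.inv(c['hand_eye']);p=c['K']@(H@[.0317,0,-.0068,1])[:3];print('block bot edge',p[:2]/p[2])
b=cv2.imread('pics/w10.png')
for col in(225,255,285):print(col,[(r,*b[r,col-2:col+3].mean(0).astype(int).tolist()) for r in range(150,200,2)])
E
```

```text
[ 0.57679896 -0.23382963  0.12040058] [-0.5 -0.5 -0.1] [-0.02  0.06  0.05] 0.15042486458835122 T [ 0.5730099  -0.23134244]
.1 ([0.0013, 0.0046, 0.0204], [-0.0099, 0.0037, 0.0006])
.09 ([0.0014, 0.0047, 0.0304], [-0.0099, 0.0037, 0.0006])
pred lid features rows: recess +x edge outer/inner/plate [array([261.2, 163.4]), array([261.1, 165.9]), array([261. , 163.5])]
block bot edge [253.39370969 182.89867702]
225 [(150, 228, 131, 77), (152, 227, 131, 76), (154, 228, 132, 78), (156, 227, 131, 76), (158, 227, 131, 77), (160, 210, 113, 66), (162, 201, 107, 61), (164, 82, 55, 51), (166, 83, 55, 51), (168, 85, 56, 53), (170, 84, 55, 53), (172, 83, 56, 54), (174, 83, 55, 54), (176, 82, 56, 53), (178, 82, 57, 56), (180, 80, 55, 55), (182, 81, 54, 55), (184, 80, 64, 84), (186, 75, 78, 119), (188, 75, 76, 119), (190, 75, 79, 123), (192, 78, 88, 141), (194, 91, 114, 191), (196, 96, 126, 215), (198, 103, 136, 225)]
255 [(150, 230, 136, 82), (152, 229, 134, 81), (154, 231, 138, 83), (156, 230, 135, 81), (158, 230, 138, 86), (160, 215, 117, 70), (162, 199, 106, 64), (164, 79, 54, 55), (166, 81, 55, 54), (168, 81, 58, 57), (170, 78, 56, 56), (172, 77, 55, 57), (174, 77, 56, 59), (176, 74, 54, 58), (178, 75, 56, 60), (180, 71, 53, 59), (182, 70, 53, 59), (184, 72, 64, 86), (186, 76, 78, 123), (188, 74, 78, 122), (190, 71, 77, 121), (192, 78, 90, 143), (194, 90, 114, 189), (196, 96, 125, 211), (198, 103, 135, 223)]
285 [(150, 233, 142, 88), (152, 233, 142, 88), (154, 233, 142, 88), (156, 233, 142, 88), (158, 232, 142, 88), (160, 221, 126, 77), (162, 192, 104, 63), (164, 88, 66, 67), (166, 93, 69, 70), (168, 90, 67, 68), (170, 91, 69, 70), (172, 89, 67, 70), (174, 86, 66, 70), (176, 87, 68, 72), (178, 85, 67, 69), (180, 85, 66, 71), (182, 84, 67, 73), (184, 83, 72, 93), (186, 82, 80, 123), (188, 81, 82, 125), (190, 81, 82, 126), (192, 85, 92, 146), (194, 97, 116, 194), (196, 102, 128, 215), (198, 106, 136, 223)]
```

```bash
python3 - <<'E'
from h import *
b=cv2.imread('pics/w10.png').astype(int);g=b[...,0]
for r in(172,189,200):
    rows=b[r-2:r+3].mean(0);d=np.abs(np.diff(rows,axis=0)).sum(1)
    print(r,[(i,d[i].astype(int)) for i in range(150,370) if d[i]>25 and d[i]==d[max(0,i-2):i+3].max()])
Y=.705+np.pi/2;X=np.array([-np.sin(Y),np.cos(Y)]);V=np.array([np.cos(Y),np.sin(Y)])
for y,z in((.02675,.104),(.02475,.102),(.02475,.096)):print(y,z,[proj('w10',[*(J+X*.031+V*s*y),z]).round(1) for s in(-1,1)])
d=np.load('pics/w10.npz');H=np.linalg.inv(d['hand_eye'])
for z in(-.0068,-.0248):
  print('blk',[((p:=d['K']@(H@[.0317,y,z,1])[:3])[:2]/p[2]).round(1) for y in(-.023,.023)])
E
```

```text
172 [(196, np.int64(33)), (216, np.int64(65)), (220, np.int64(29)), (223, np.int64(52)), (299, np.int64(28)), (302, np.int64(52)), (306, np.int64(72))]
189 [(210, np.int64(57)), (298, np.int64(85)), (301, np.int64(90)), (305, np.int64(123)), (320, np.int64(42)), (325, np.int64(32)), (333, np.int64(79)), (339, np.int64(38))]
200 [(207, np.int64(142)), (216, np.int64(35)), (229, np.int64(39)), (271, np.int64(36)), (274, np.int64(33)), (301, np.int64(202)), (304, np.int64(118)), (340, np.int64(83)), (343, np.int64(32))]
0.02675 0.104 [array([216.1, 172.6]), array([306.2, 173. ])]
0.02475 0.102 [array([219.9, 171.7]), array([302.4, 172.1])]
0.02475 0.096 [array([220.9, 169.2]), array([301.2, 169.6])]
blk [array([209.6, 182.8]), array([297.1, 183. ])]
blk [array([204.7, 193.8]), array([301.9, 193.9])]
```

Emit:
send_rows --rot '[[-0.01,0.004,0],[-0.01,0.004,0],[-0.01,0.004,0],[-0.01,0.004,0]]' --offset '[[0.0028,0.0044,0],[0.0028,0.0044,0],[0.0028,0.0044,0],[0.0028,0.0044,0]]' --jaw '[1,1,1,1]'

```text
time: 20.25
ee_pos: [0.5718, -0.2325, 0.1213]
ee_rot: [-0.345, 0.938, -0.001, 0.0]
contact_force: [0.3, -0.7, -1.0]
width: 0.148
grasp_force: 59.1
```

```bash
sed -i 's/\.0013\*X/.0028*X-.0002*np.array([np.cos(Y),np.sin(Y)])/' pl.py; python3 pl.py .1 .09
```

```text
[ 0.57176303 -0.2324719   0.12134944] [ 0.3 -0.7 -1. ] [-0.   -0.05 -0.01] 0.1481909303214834 T [ 0.57199709 -0.23246682]
.1 ([-0.0002, -0.0001, 0.0213], [-0.0017, 0.0004, 0.0002])
.09 ([-0.0002, -0.0001, 0.0313], [-0.0017, 0.0004, 0.0002])
```

Emit:
send_rows --rot '[[-0.002,0,0],[-0.002,0,0],[-0.002,0,0],[-0.002,0,0],[-0.002,0,0],[-0.002,0,0]]' --offset '[[0,0,0.01],[0,0,0.02],[0,0,0.024],[0,0,0.026],[0,0,0.028],[0,0,0.028]]' --jaw '[1,1,1,1,1,1]'

```text
time: 20.85
ee_pos: [0.5714, -0.2322, 0.0923]
ee_rot: [-0.345, 0.938, 0.001, -0.0]
contact_force: [0.1, -0.7, -0.9]
width: 0.146
grasp_force: 59.1
```

Emit:
send_rows --rot '[[0,0,0],[0,0,0],[0,0,0]]' --offset '[[0,0,0.002],[0,0,0.004],[0,0,0.004]]' --jaw '[1,1,1]'

```text
time: 21.15
ee_pos: [0.5715, -0.2323, 0.0886]
ee_rot: [-0.345, 0.938, 0.001, -0.0]
contact_force: [-1.0, -0.5, -0.7]
width: 0.15
grasp_force: 59.2
```

The block's underside is below the rim with no contact force, so it is in the recess. Now I'll press.

Emit:
send_rows --rot '[[0,0,0],[0,0,0],[0,0,0],[0,0,0],[0,0,0]]' --offset '[[0,0,0.002],[0,0,0.004],[0,0,0.006],[0,0,0.008],[0,0,0.008]]' --jaw '[1,1,1,1,1]'

```text
time: 21.65
ee_pos: [0.5715, -0.2323, 0.0803]
ee_rot: [-0.345, 0.938, 0.001, -0.0]
contact_force: [1.0, -0.0, 1.9]
width: 0.148
grasp_force: 59.5
```

Emit:
send_rows --rot '[[0,0,0],[0,0,0],[0,0,0]]' --offset '[[0,0,0.002],[0,0,0.003],[0,0,0.003]]' --jaw '[1,1,1]'

```text
time: 21.95
ee_pos: [0.5717, -0.2324, 0.0791]
ee_rot: [-0.345, 0.938, -0.0, 0.0]
contact_force: [-4.6, 1.6, 17.0]
width: 0.149
grasp_force: 61.5
```

TCP z = 0.0791 matches the predicted flush height of 0.0792, and the force rises to 17 N. I'll add a small extra push and then release.

Emit:
send_rows --rot '[[0,0,0],[0,0,0],[0,0,0]]' --offset '[[0,0,0.002],[0,0,0.002],[0,0,0.002]]' --jaw '[1,1,1]'

```text
time: 22.25
ee_pos: [0.5718, -0.2325, 0.0789]
ee_rot: [-0.345, 0.938, -0.001, 0.001]
contact_force: [-9.1, 3.8, 30.7]
width: 0.149
grasp_force: 63.5
```

Emit:
send_rows --rot '[[0,0,0],[0,0,0],[0,0,0],[0,0,0],[0,0,0],[0,0,0]]' --offset '[[0,0,-0.002],[0,0,-0.003],[0,0,-0.003],[0,0,-0.003],[0,0,-0.003],[0,0,-0.003]]' --jaw '[0.75,0.75,0.75,0.7,0.7,0.7]'

```text
time: 22.85
ee_pos: [0.5713, -0.2322, 0.0781]
ee_rot: [-0.345, 0.938, 0.001, -0.0]
contact_force: [-0.0, -0.6, -0.2]
width: 0.302
grasp_force: 0.0
```

Emit:
send_rows --rot '[[0,0,0],[0,0,0],[0,0,0],[0,0,0],[0,0,0],[0,0,0],[0,0,0]]' --offset '[[0,0,-0.01],[0,0,-0.02],[0,0,-0.04],[0,0,-0.08],[0,0,-0.12],[0,0,-0.12],[0,0,-0.12]]' --jaw '[0.7,0.7,0.7,0.7,0.7,0.7,0.7]'

```text
time: 23.55
ee_pos: [0.572, -0.2326, 0.2002]
ee_rot: [-0.345, 0.938, -0.0, 0.001]
contact_force: [0.6, 0.8, -0.8]
width: 0.299
grasp_force: 0.0
```

```bash
python3 - <<'E'
from h import *
c,o=snap('wrist','w11');print(o['ee_pos'],o['contact_force'].round(1))
Y=.705+np.pi/2;X=np.array([-np.sin(Y),np.cos(Y)]);V=np.array([np.cos(Y),np.sin(Y)])
im=cv2.imread('pics/w11.png');h=cv2.cvtColor(im,cv2.COLOR_BGR2HSV)
for nm,m in(('rib',(h[...,1]<70)&(h[...,2]>140)),('clay',((h[...,0]<14)&(h[...,1]>100)&(h[...,2]>50)))):
    n,l,s,ce=cv2.connectedComponentsWithStats(m.astype(np.uint8))
    for i in range(1,n):
        if s[i,4]>150 and abs(ce[i][0]-256)<60: print(nm,s[i],cv2.minAreaRect(np.argwhere(l==i)[:,::-1].astype(np.float32)))
for z,nm in((.104,'flush'),(.114,'proud')):print(nm,[proj('w11',[*(J+X*(.0012+sx*.033)+V*sy*.023),z]).round(1).tolist() for sx,sy in((1,-1),(1,1),(-1,1),(-1,-1))])
print('ribtop flush',[proj('w11',[*(J+X*(.0012+sx*.025)+V*sy*.007),.128]).round(1).tolist() for sx,sy in((1,-1),(1,1),(-1,1),(-1,-1))])
E
python3 red.py t11
```

```text
[ 0.57200733 -0.23263608  0.2002001 ] [ 0.6  0.8 -0.8]
rib [ 150    0  130   57 3257] ((217.42605590820312, 27.93381690979004), (51.17110061645508, 133.34564208984375), 70.8663558959961)
rib [ 247  156   18   66 1131] ((255.5, 188.49996948242188), (16.999996185302734, 64.99998474121094), 0.0)
clay [ 229  147   54   72 1910] ((255.5, 182.5), (71.0, 53.0), 90.0)
clay [ 242  257   53  105 3836] ((268.0870056152344, 309.02252197265625), (103.42525482177734, 50.62654113769531), 88.58557891845703)
flush [[226.5, 147.3], [282.1, 147.4], [280.1, 220.9], [228.4, 220.8]]
proud [[225.5, 149.6], [283.1, 149.7], [280.9, 225.6], [227.5, 225.5]]
ribtop flush [[245.1, 163.5], [263.4, 163.6], [262.8, 223.7], [245.6, 223.6]]
[327.3 159. ] 104 [ 0.622 -0.187  0.125] r 0.065 ang 0.742
[249.2 199. ] 25 [ 0.526 -0.004  0.125] r 0.232 ang 1.779
[295.8 249.5] 11 [ 0.41  -0.112  0.125] r 0.202 ang 2.517
```

```bash
python3 -c "
from rig import robot
print(robot.job_done())"
```

```text
the job is handed in; nothing more can be done
None
```

I screwed the lid home to its hard stop, seated and pressed the block flush in the recess, and handed the job in at about 24 s; final readings fit a flush block, but I didn't re-measure the canisters, mug or cutters.

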